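# Sort two pressing blocks by weight: seat the light one, hand up the heavy one

## Robot

A 6-joint arm with a two-finger parallel gripper is mounted at the origin on the work surface. World frame = base frame: x ahead of the robot, y to its left, z up, the work surface at z = 0. Lengths are in m, angles in rad, forces in N, time in s.
With the tool pointing down it reaches from about 0.25 to 0.775 m from the base axis. Payload 4 kg.
Tool frame: the origin (TCP) lies midway between the tips of the shut fingers; the grasp point (between the pads) lies 19 mm behind it; z points along the fingers, y is the line along which they close (so a half turn about z gives the same grasp; the last joint's range is limited). The gripper opens to 94 mm and grips with 3 to 60 N. Pads are 16 mm wide; open, the fingers measure 119 mm over their backs; the gripper's body (75 mm by 177 mm) begins 78 mm behind the grasp point.
Start: joints at [-1.349, 0.087, 1.371, -0, 1.684, -0.103], TCP at [0.176, -0.521, 0.206] pointing down, gripper open.
Joint ranges: [-3.1, 3.1], [-0.76, 2.03], [0.27, 2.55], [-1.08, 4.22], [0.17, 2.65], [-2.57, 2.57]. Speed limits (rad/s): [2.79, 2.79, 3.14, 3.14, 3.14, 3.14].

## Interface

Orientations are given as a unit quaternion [x, y, z, w].
In Python, from bench import sense, vision, ticket gives the robot as it stands.
- The arm moves only by the tool arm_command, never from a script. Its argument "deltas" is a list of rows, each a list of 3 entries, a list of its own where there are three numbers: the turn, a rotation vector about the tool's x, y, z in rad, then the shift along the tool's x, y, z in m, then the closure, from -1 (fully open) to 1 (shut), so that 0 is half open. In form: [[[wx, wy, wz], [x, y, z], hand], ...]. A call has exactly 10 rows; each row shifts and turns the commanded pose from where the row before left it, along the tool's axes as they then stand; what a row does not reach is not made up. A row lasts 1/12 s, in which the tool goes at most 41.7 mm and 7.16 degrees, less where a joint would pass 70% of its speed; a pose out of reach is approached as far as the arm can. A call with a gripper value outside its range is refused whole. The fingers move at their own pace and stop on an object; "grip_force" is the grip in N (left out, the last holds). Time passes only in rows, so rows that do not move let the fingers close, or fill a call up. It gives the time, the measured TCP pose, the force, the opening and the grip force at its end, in the units of the state.
- sense(): the state, without advancing time (a new reading comes with each control period).
- vision.grab_frame(name): name is "scene" or "top"; returns the picture (420x560x3 uint8, red, green, blue); there is no depth.
- vision.camera_model(name): a dict with "K" (3x3 intrinsics, pixels), "R" (3x3) and "t" (3): a world point X has camera coordinates R X + t. Camera axes: x right, y down, z forward; pixel columns grow to the right and rows downward; lengths in m; the calibration is good to about 2 mm. A picture is of the moment at which its call begins. camera_model takes no time and is no camera call.
- ticket.finish_job(): hands the job in; it is judged then, once.
Trained networks look in the newest picture that a camera, given by its name, has taken for a name from the list of things; names that differ only in an ending like _2 or _b are one class to them, and where a whole thing is asked for, a point or a joint stands for the part that bears it (a point fixed in the world has none). Each returns a list of dicts, best first, with "confidence" (0 to 1); they miss things now and then, are a little off and sometimes report something else, mostly with a low value. They report only what shows in the picture. A call takes as long as a camera call. They do not tell look-alikes from the thing itself.
- vision.look_for(camera, label): "rect" ([left, top, right, bottom] in pixels, round what is visible of it).
- vision.masks_of(camera, label): "mask" (420x560 bool, what is visible of it) and "rect" ([left, top, right, bottom] in pixels, round what is visible of it).
- vision.spot_point(camera, label): "uv" ([column, row] in pixels: a listed point, or the origin of a listed thing).
The state is a dict: "time_s": time; "joint_positions": joint angles; "joint_vel": joint speeds; "joint_efforts": joint torques, N m; "eef_pos": TCP position; "ee_rot": TCP orientation; "contact_force": force on the tool from outside, world axes, zero at the start; "moment": the same for the moment, N m; "gripper_width": finger opening in m; "finger_force": force on a finger pad.
Only numpy, scipy, OpenCV 4.12 (cv2) and the standard library are available. Lean on these libraries where they do the work, as an engineer would, in place of code of your own. Each camera call takes 0.05 s, during which the arm holds its last target. There are 200 camera calls.

## Task

Two look-alike dark pressing blocks lie on the luthier's bench, one of solid wood and one with a steel core: lift one well clear of the bench, set it back down on the bench, lift the other, and judge by their weights which is heavier. Then seat the lighter one flat and fully down in the pocket of the gluing form and let go of it. Last, pick up the heavier one and finish while still holding it, level and still, about 20 cm above the bench, with nothing but the gripper carrying it; leave the other things where they are.

Things in the scene. Friction and masses are not known exactly. Their poses are not given: they have to be found in the camera images.
- block_2_mid (a point): one of two look-alike pressing blocks, loose: dark wood, thin cork underside, 104 (its x) x 46 (its y) x 40 mm high, lying flat. This point is its very centre, 20 mm above its underside. One is solid wood; the other hides a steel core and is heavier by at least 0.15 kg (both under 0.55 kg): which is which cannot be seen and changes places from run to run
- block_1_mid (a point): one of two look-alike pressing blocks, loose: dark wood, thin cork underside, 104 (its x) x 46 (its y) x 40 mm high, lying flat. This point is its very centre, 20 mm above its underside. One is solid wood; the other hides a steel core and is heavier by at least 0.15 kg (both under 0.55 kg): which is which cannot be seen and changes places from run to run
- form_pocket (a point): centre of the floor of the gluing form's pocket, 108 (its x) x 50 (its y) x 15 mm deep, open above. A block goes in lying flat, its long side along the pocket's x, either way round, with 2 mm to spare on each side, and stands 25 mm proud. The floor is 10 mm and the wall tops 25 mm above the bench
- form: the gluing form, fixed to the bench: plywood base 180 (x) x 110 (y) x 10 mm with light-wood walls around the pocket, 15 mm high, the long ones 20 mm thick, the end ones 18. The middle 56 mm of both long walls is cut away down to the base as finger notches, so a block can be held by the middle of its long sides. Origin: centre of its underside, below the pocket's centre
- tape: roll of paper tape lying flat, 72 mm across, 24 mm high; a bystander to leave alone; origin on its underside at the middle
- sanding_block: cork sanding block 90 x 50 x 30 mm; a bystander to leave alone; origin on its underside at the middle
- chisel: wood chisel, 250 mm long with a round light-wood handle, lying; a bystander to leave alone; origin on its underside beneath the blade's root
- glue: white glue bottle, 60 mm across, 170 mm tall; a bystander to leave alone; origin on its underside at the middle
- jar: glass jar with a steel lid, 72 mm across, 90 mm tall; a bystander to leave alone; origin on its underside at the middle
- offcut: light-wood offcut 120 x 40 x 28 mm; a bystander to leave alone; origin on its underside at the middle
- mallet: wooden mallet lying, head 66 mm across and 110 mm long, handle 200 mm long; a bystander to leave alone; origin on its underside beneath the head
There are look-alikes about, which are no part of the job. Of the things that look like the form, take the one that is farthest from the robot's base at the start.

How it is judged:
By the outcome, as a careful person would: the job done as asked, in the order asked, and still so for the second after the job is handed in, while the arm keeps its last pose, push and grip.
It also fails if it takes over 72 s, if anything falls off the work surface, if the arm or the gripper's body presses on something with over 40 N, if the wrist force passes 120 N, or if a joint passes its speed limit or range.

## Working session

There is one attempt and no reset: what is moved stays moved. The work goes in short steps, Python scripts to look and compute and a tool call to move; the robot and the scene stay as the last step left them, time stands still between calls to the robot, and variables do not carry over. Pictures are saved under pics/ and viewed, at most 10 in all, crops included, and the job is handed in when it is done.

Besides the shell and the picture viewer there is one more tool, called after "Call:" by a JSON object that holds its "name" and its "arguments", one argument or row to a line. arm_command: Moves the arm, as the interface text tells. Its arguments: {"type":"object","properties":{"deltas":{"type":"array"},"grip_force":{"type":"number"}},"required":["deltas"]}

```bash
mkdir -p pics; cat > h.py <<'E'
import numpy as np, cv2
from bench import sense, vision, ticket
def ray(cam,uv):
    m=vision.camera_model(cam);K,R,t=map(np.array,(m["K"],m["R"],m["t"]))
    return -R.T@t, R.T@np.linalg.solve(K,np.array([uv[0],uv[1],1.]))
def at(cam,uv,z):
    c,d=ray(cam,uv); return c+d*(z-c[2])/d[2]
def proj(cam,X):
    m=vision.camera_model(cam);K,R,t=map(np.array,(m["K"],m["R"],m["t"]))
    p=K@(R@np.array(X)+t); return p[:2]/p[2]
E
python3 - <<'E'
from h import *
s=sense();print(s)
for c in("top","scene"):
    im=vision.grab_frame(c);cv2.imwrite(f"pics/{c}0.png",im[:,:,::-1])
    print(c,ray(c,(280,210)))
    for l,z in(("block_1_mid",.02),("form_pocket",.01),("form",0)):
        for d in vision.spot_point(c,l): print(c,l,np.round(d["uv"],1),round(d["confidence"],2),at(c,d["uv"],z).round(4))
E
```

```text
{'time_s': 0.0, 'joint_positions': array([-1.34907042e+00,  8.79593530e-02,  1.37222957e+00, -3.24728591e-05,
        1.68357761e+00, -1.03123543e-01]), 'joint_vel': array([-0.00030251, -0.0001648 , -0.00051666, -0.00084652,  0.00072577,
       -0.00106839]), 'joint_efforts': array([ 4.67444006e-04, -3.40181065e+01, -3.02423894e+01,  7.16978568e-02,
        3.29866132e-02, -1.70162416e-04]), 'eef_pos': array([ 0.17539536, -0.52071759,  0.20431431]), 'ee_rot': array([ 9.86837789e-01,  1.61709607e-01, -8.05258076e-05, -1.08407077e-03]), 'contact_force': array([0.59674509, 0.58237203, 0.40597868]), 'moment': array([-0.04751259,  0.04505687,  0.03509294]), 'finger_force': 0.0, 'gripper_width': 0.09396332345514959}
top (array([4.34576602e-01, 5.73948865e-04, 1.48279058e+00]), array([ 0.05068137,  0.00193644, -0.9987212 ]))
top block_1_mid [306.2 190.5] 0.68 [ 0.5679 -0.0798  0.02  ]
top form_pocket [203.8 206.3] 0.92 [0.5265 0.2422 0.01  ]
top form_pocket [272.4 258.6] 0.74 [0.3581 0.0306 0.01  ]
top form_pocket [356.1 275.6] 0.72 [ 0.2995 -0.2286  0.01  ]
top form_pocket [168.6 293. ] 0.63 [0.2591 0.3555 0.01  ]
top form [275.4 255.2] 0.9 [0.368  0.0212 0.    ]
top form [169.6 293.7] 0.79 [0.2557 0.3548 0.    ]
top form [355.4 276. ] 0.6 [ 0.2974 -0.228   0.    ]
top form [205.1 208.5] 0.56 [0.52   0.2399 0.    ]
scene (array([1.54596229, 0.77866494, 0.99471044]), array([-0.62770971, -0.50278806, -0.59431601]))
scene block_1_mid [264.8 214.1] 0.81 [ 0.5633 -0.0723  0.02  ]
scene form_pocket [351.2 247.9] 0.98 [0.5317 0.2357 0.01  ]
scene form_pocket [322.5 199.2] 0.89 [0.3716 0.0252 0.01  ]
scene form_pocket [273.6 167.4] 0.67 [ 0.307  -0.2387  0.01  ]
scene form_pocket [214.5 231.1] 0.43 [ 0.716  -0.1533  0.01  ]
scene form [326.8 199.8] 0.97 [0.354  0.0315 0.    ]
scene form [426.4 213.6] 0.72 [0.2279 0.3398 0.    ]
scene form [350.6 248.4] 0.68 [0.5245 0.2299 0.    ]
```

View pics/top0.png

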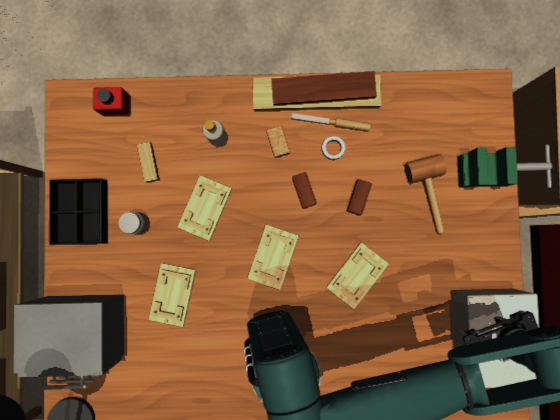

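View pics/scene0.png

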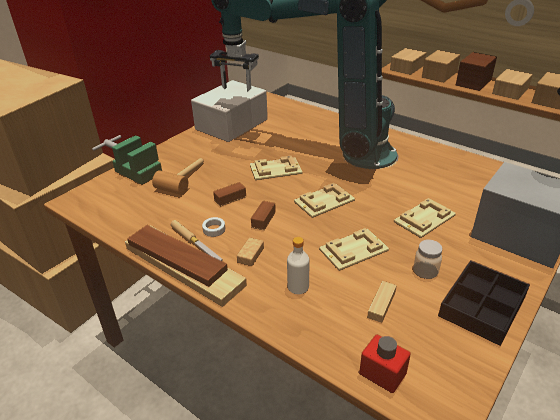

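Top view, forms: A (205,208), B (273,258), C (357,276), D (172,294). A, at about 0.58 m, is the farthest from the base, so it's the target. Blocks are at (304,190) and (359,197). The dark plank at (325,88), the dark tray at (78,210) and the offcut are not in play. Next: refine poses by fitting silhouettes.

```bash
cat > fit.py <<'E'
from h import *
from scipy.optimize import minimize
def box(l,w,z0,z1): return np.array([[sx*l/2,sy*w/2,z] for sx in(-1,1) for sy in(-1,1) for z in(z0,z1)])
BLK=[box(.104,.046,0,.04)]; FORM=[box(.18,.11,0,.01),box(.144,.09,0.01,.025)]
S=8
def sil(cam,p,parts,shape,off):
    c,s=np.cos(p[2]),np.sin(p[2]); im=np.zeros((shape[0]*S,shape[1]*S),np.uint8)
    m=vision.camera_model(cam);K,R,t=map(np.array,(m["K"],m["R"],m["t"]))
    for b in parts:
        X=b@np.array([[c,s,0],[-s,c,0],[0,0,1]])+[p[0],p[1],0]
        q=(X@R.T+t)@K.T; q=q[:,:2]/q[:,2:]
        h=cv2.convexHull(((q-off+.5)*S*16).astype(np.int32))
        cv2.fillConvexPoly(im,h,255,shift=4)
    return cv2.resize(im,shape[::-1],interpolation=cv2.INTER_AREA)/255.
def fit(obs,parts,p0):
    # obs: list of (cam, mask float crop, offset)
    def cost(p): return sum(np.abs(sil(c,p,parts,m.shape,o)-m).sum()/m.sum() for c,m,o in obs)
    best=None
    for a in np.linspace(-.15,.15,3):
        r=minimize(cost,p0+[0,0,a],method="Nelder-Mead",options=dict(initial_simplex=np.array(p0)+[0,0,a]+np.array([[0,0,0],[.008,0,0],[0,.008,0],[0,0,.08]]),xatol=1e-4,fatol=1e-4))
        if best is None or r.fun<best.fun: best=r
    return best
E
python3 - <<'E'
from fit import *
tiles=[]
for name,lab,parts,p0 in(("form","form",FORM,(.525,.240)),("blkL","block_1_mid",BLK,(.567,-.078)),("blkR","block_1_mid",BLK,(.54,-.25))):
    both=[]
    for cam in("top","scene"):
        im=cv2.cvtColor(cv2.imread(f"pics/{cam}0.png"),cv2.COLOR_BGR2RGB)
        u=proj(cam,(*p0,.015)); h=38 if lab=="form" else 26
        if lab=="form" and cam=="scene": h=44
        o=np.round(u).astype(int)-h
        cr=im[o[1]:o[1]+2*h,o[0]:o[0]+2*h]
        ms=vision.masks_of(cam,lab) if 1 else 0
        m=min(ms,key=lambda d:np.hypot((d["rect"][0]+d["rect"][2])/2-u[0],(d["rect"][1]+d["rect"][3])/2-u[1]))
        print(name,cam,m["confidence"],np.round(m["rect"]),m["mask"].sum())
        # refine by grabcut from the network's mask
        k=np.ones((3,3),np.uint8); M=m["mask"][o[1]:o[1]+2*h,o[0]:o[0]+2*h].astype(np.uint8)
        gc=np.where(cv2.erode(M,k),1,np.where(cv2.dilate(M,k,iterations=2),np.where(M,3,2),0)).astype(np.uint8)
        cv2.grabCut(np.ascontiguousarray(cr[:,:,::-1]),gc,None,np.zeros((1,65)),np.zeros((1,65)),3,cv2.GC_INIT_WITH_MASK)
        G=((gc==1)|(gc==3)).astype(np.uint8)
        if lab=="form": G=cv2.morphologyEx(G,cv2.MORPH_CLOSE,np.ones((5,5),np.uint8))
        both.append((cam,G.astype(float),o))
        r0=cv2.minAreaRect(np.argwhere(G)[:,::-1].astype(np.int32)) if cam=="top" else None
        if cam=="top":
            bx=cv2.boxPoints(r0)+o; W=np.array([at(cam,b,.02)[:2] for b in bx]); e=[W[1]-W[0],W[2]-W[1]]; e=max(e,key=np.linalg.norm); yaw=np.arctan2(e[1],e[0]); 
            yaw=(yaw+np.pi/2)%np.pi-np.pi/2; print("rect sides",np.linalg.norm(W[1]-W[0]),np.linalg.norm(W[2]-W[1]))
    p=np.array([*p0,yaw]); rs=[]
    for sub in(both,both[:1],both[1:]):
        r=fit(sub,parts,p); print(name,"+".join(s[0] for s in sub),r.x.round(4),round(r.fun,3)); rs.append(r.x)
    for cam,G,o in both:
        im=cv2.imread(f"pics/{cam}0.png"); n=G.shape[0]
        c=cv2.resize(im[o[1]:o[1]+n,o[0]:o[0]+n],(380*1,380),interpolation=cv2.INTER_CUBIC)[:, :]
        sl=cv2.resize(sil(cam,rs[0],parts,G.shape,o),(380,380),interpolation=cv2.INTER_CUBIC)
        cs,_=cv2.findContours((sl>.5).astype(np.uint8),cv2.RETR_EXTERNAL,cv2.CHAIN_APPROX_NONE); cv2.drawContours(c,cs,-1,(255,0,0),1)
        tiles.append(cv2.resize(c,(266,266)))
cv2.imwrite("pics/fit0.png",np.vstack([np.hstack(tiles[0::2]),np.hstack(tiles[1::2])]))
E
```

```text
form top 0.55 [174. 173. 229. 245.] 2073
rect sides 0.17702659575430033 0.10835297771005367
form scene 0.76 [317. 226. 391. 270.] 1595
form top+scene [ 0.523   0.2415 -0.4223] 0.132
form top [ 0.5239  0.2432 -0.4181] 0.044
form scene [ 0.5205  0.2408 -0.4152] 0.073
blkL top 0.93 [293. 175. 319. 207.] 489
rect sides 0.04980437965719363 0.10961738213969201
blkL scene 0.92 [250. 201. 276. 229.] 498
blkL top+scene [ 0.5693 -0.0731  0.3106] 0.185
blkL top [ 0.5687 -0.0718  0.3131] 0.059
blkL scene [ 0.5699 -0.0756  0.3456] 0.071
blkR top 0.93 [293. 175. 319. 207.] 489Traceback (most recent call last):
  File "<stdin>", line 17, in <module>
cv2.error: OpenCV(4.12.0) /io/opencv/modules/imgproc/src/grabcut.cpp:386: error: (-215:Assertion failed) !bgdSamples.empty() && !fgdSamples.empty() in function 'initGMMs'
```

```bash
cat > measure.py <<'E'
from fit import *
def measure(tag,items,frames,view=True):
    tiles=[]; out={}
    for name,parts,p0,light in items:
        both=[]
        for cam in("top","scene"):
            im=frames[cam]; u=proj(cam,(*p0[:2],.015)); h=44 if light else 28
            o=np.round(u).astype(int)-h; cr=np.ascontiguousarray(im[o[1]:o[1]+2*h,o[0]:o[0]+2*h])
            # grabCut, seeded by the nominal silhouette
            M=(sil(cam,p0,parts,cr.shape[:2],o)>.5).astype(np.uint8); k=np.ones((3,3),np.uint8)
            gc=np.where(cv2.erode(M,k,iterations=3),1,np.where(cv2.dilate(M,k,iterations=4),np.where(M,3,2),0)).astype(np.uint8)
            cv2.grabCut(cr,gc,None,np.zeros((1,65)),np.zeros((1,65)),4,cv2.GC_INIT_WITH_MASK)
            G=((gc==1)|(gc==3)).astype(np.uint8)
            if light: G=cv2.morphologyEx(G,cv2.MORPH_CLOSE,np.ones((5,5),np.uint8))
            n,L,st,_=cv2.connectedComponentsWithStats(G); G=(L==1+np.argmax(st[1:,4]))
            both.append((cam,G.astype(float),o,cr))
        obs=[b[:3] for b in both]
        for sub in(obs,obs[:1],obs[1:]):
            r=fit(sub,parts,np.array(p0)); print(name,"+".join(s[0] for s in sub),r.x.round(4),round(r.fun,3)); out.setdefault(name,[]).append(r.x)
        for (cam,G,o,cr),q in zip(both,out[name][1:]):
            c=cv2.resize(cr,(264,264),interpolation=cv2.INTER_CUBIC); sl=cv2.resize(sil(cam,q,parts,G.shape,o),(264,264))
            cs,_=cv2.findContours((sl>.5).astype(np.uint8),cv2.RETR_EXTERNAL,cv2.CHAIN_APPROX_NONE); cv2.drawContours(c,cs,-1,(255,0,0),1); tiles.append(c)
    cv2.imwrite(f"pics/{tag}.png",np.vstack([np.hstack(tiles[0::2]),np.hstack(tiles[1::2])]))
    return out
E
python3 - <<'E'
from measure import *
fr={c:cv2.imread(f"pics/{c}0.png") for c in("top","scene")}
c=at("top",(359,197),.02);print(c)
measure("fit0",[("form",FORM,(.5235,.242,-.418),1),("blkL",BLK,(.569,-.073,.31),0),("blkR",BLK,(c[0],c[1],-.35),0)],fr)
E
```

```text
[ 0.54369739 -0.24386582  0.02      ]
form top+scene [ 0.5245  0.2416 -0.4216] 0.134
form top [ 0.5235  0.243  -0.4195] 0.042
form scene [ 0.5246  0.2394 -0.4132] 0.076
blkL top+scene [ 0.5692 -0.0723  0.3045] 0.195
blkL top [ 0.5687 -0.0713  0.3073] 0.05
blkL scene [ 0.5699 -0.0755  0.3436] 0.075
blkR top+scene [ 0.5442 -0.2427 -0.3404] 0.167
blkR top [ 0.5436 -0.2416 -0.3405] 0.048Traceback (most recent call last):
  File "<stdin>", line 4, in <module>
  File "measure.py", line 19, in measure
    r=fit(sub,parts,np.array(p0)); print(name,"+".join(s[0] for s in sub),r.x.round(4),round(r.fun,3)); out.setdefault(name,[]).append(r.x)
  File "fit.py", line 20, in fit
    r=minimize(cost,p0+[0,0,a],method="Nelder-Mead",options=dict(initial_simplex=np.array(p0)+[0,0,a]+np.array([[0,0,0],[.008,0,0],[0,.008,0],[0,0,.08]]),xatol=1e-4,fatol=1e-4))
    res = _minimize_neldermead(fun, x0, args, callback, bounds=bounds,
                               **options)
    fxr = func(xr)
    fx = function(np.copy(x), *(wrapper_args + args))
  File "fit.py", line 17, in cost
    def cost(p): return sum(np.abs(sil(c,p,parts,m.shape,o)-m).sum()/m.sum() for c,m,o in obs)
                        ~~~^^^^^^^^^^^^^^^^^^^^^^^^^^^^^^^^^^^^^^^^^^^^^^^^^^^^^^^^^^^^^^^^^^^
  File "fit.py", line 17, in <genexpr>
    def cost(p): return sum(np.abs(sil(c,p,parts,m.shape,o)-m).sum()/m.sum() for c,m,o in obs)
                                   ~~~^^^^^^^^^^^^^^^^^^^^^
  File "fit.py", line 8, in sil
    m=vision.camera_model(cam);K,R,t=map(np.array,(m["K"],m["R"],m["t"]))
ValueError: time passes only in moves, steps and waits
```

```bash
python3 - <<'E'
from bench import vision
import pickle
pickle.dump({c:tuple(vision.camera_model(c)[k] for k in "KRt") for c in("top","scene")},open("cams.pkl","wb"))
E
sed -i '2a import pickle; CAM=pickle.load(open("cams.pkl","rb"))' h.py
sed -i 's/m=vision.camera_model(cam);K,R,t=map(np.array,(m\["K"\],m\["R"\],m\["t"\]))/K,R,t=map(np.array,CAM[cam])/' h.py fit.py
python3 - <<'E'
from measure import *
fr={c:cv2.imread(f"pics/{c}0.png") for c in("top","scene")}
measure("fit0",[("form",FORM,(.5235,.242,-.418),1),("blkL",BLK,(.569,-.073,.31),0),("blkR",BLK,(.5436,-.242,-.34),0)],fr)
print(sense()["time_s"])
E
```

```text
form top+scene [ 0.5245  0.2416 -0.4216] 0.134
form top [ 0.5235  0.243  -0.4195] 0.042
form scene [ 0.5246  0.2394 -0.4132] 0.076
blkL top+scene [ 0.5692 -0.0723  0.3045] 0.195
blkL top [ 0.5687 -0.0713  0.3073] 0.05
blkL scene [ 0.5699 -0.0755  0.3436] 0.075
blkR top+scene [ 0.5443 -0.2425 -0.3423] 0.167
blkR top [ 0.5436 -0.2416 -0.3392] 0.048
blkR scene [ 0.5433 -0.2462 -0.3246] 0.06
0.65
```

View pics/fit0.png

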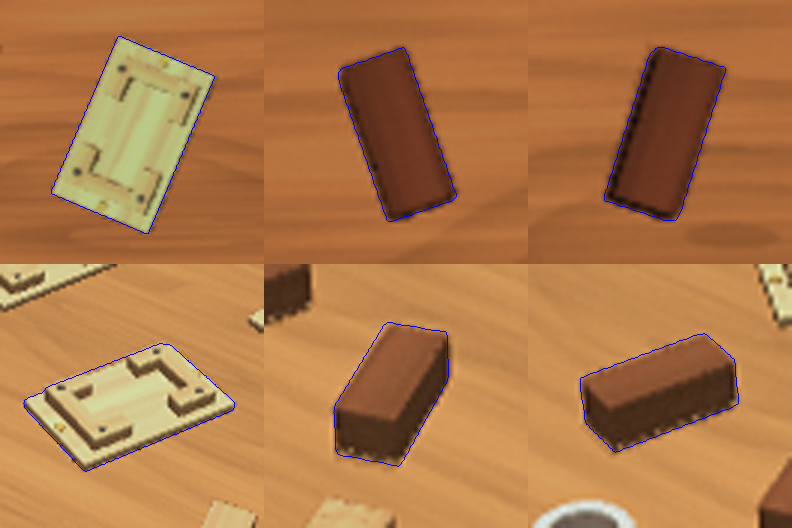

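```bash
cat > go.py <<'E'
from h import *
import sys
from scipy.spatial.transform import Rotation as Ro
def go(x,y,z,yaw):
    s=sense(); A=Ro.from_quat(s["ee_rot"]); ax=A.as_matrix()
    now=np.arctan2(ax[1,0],ax[0,0]); yaw=now+(yaw-now+np.pi/2)%np.pi-np.pi/2
    T=Ro.from_matrix([[np.cos(yaw),np.sin(yaw),0],[np.sin(yaw),-np.cos(yaw),0],[0,0,-1]])
    d=(T.inv()).apply(np.array([x,y,z])-s["eef_pos"]); d0=A.inv().apply(np.array([x,y,z])-s["eef_pos"])
    print("t",round(s["time_s"],2),"pos",s["eef_pos"].round(4),"yaw",now.round(4),"w",round(s["gripper_width"],4),"F",s["contact_force"].round(2),"M",s["moment"].round(2),"q",s["joint_positions"].round(2))
    print("shift now-axes",d0.round(4),"after turn",d.round(4),"rotvec",(A.inv()*T).as_rotvec().round(4))
if len(sys.argv)==5: go(*map(float,sys.argv[1:]))
E
python3 go.py .5693 -.0733 .10 .317
```

```text
t 0.65 pos [ 0.1755 -0.5213  0.2055] yaw 0.3249 w 0.0942 F [1.1  0.7  0.21] M [-0.01  0.05 -0.01] q [-1.35  0.09  1.37 -0.    1.68 -0.1 ]
shift now-axes [ 0.5162 -0.2989  0.1055] after turn [ 0.5138 -0.3029  0.1055] rotvec [0.0001 0.     0.0079]
```

Call:
{"name": "arm_command", "arguments": {
  "deltas": [
    [[0,0,0.008],[0.0321,-0.0189,0],-1],
    [[0,0,0],[0.0321,-0.0189,0],-1],
    [[0,0,0],[0.0321,-0.0189,0],-1],
    [[0,0,0],[0.0321,-0.0189,0],-1],
    [[0,0,0],[0.0321,-0.0189,0],-1],
    [[0,0,0],[0.0321,-0.0189,0],-1],
    [[0,0,0],[0.0321,-0.0189,0],-1],
    [[0,0,0],[0.0321,-0.0189,0],-1],
    [[0,0,0],[0.0321,-0.0189,0],-1],
    [[0,0,0],[0.0321,-0.0189,0],-1]
  ],
  "grip_force": 35
}}

```text
time_s: 1.48
eef_pos: [0.4224, -0.2399, 0.2058]
ee_rot: [0.987, 0.158, 0.0, 0.0]
contact_force: [-0.4, -0.8, 0.1]
gripper_width: 0.0941
finger_force: 0.0
```

Call:
{"name": "arm_command", "arguments": {
  "deltas": [
    [[0,0,0],[0.0321,-0.0189,0],-1],
    [[0,0,0],[0.0321,-0.0189,0],-1],
    [[0,0,0],[0.0321,-0.0189,0],-1],
    [[0,0,0],[0.0321,-0.0189,0],-1],
    [[0,0,0],[0.0321,-0.0189,0],-1],
    [[0,0,0],[0.0321,-0.0189,0],-1],
    [[0,0,0],[0,0,0.03],-1],
    [[0,0,0],[0,0,0.03],-1],
    [[0,0,0],[0,0,0.03],-1],
    [[0,0,0],[0,0,0.015],-1]
  ]
}}

```text
time_s: 2.32
eef_pos: [0.5671, -0.0727, 0.096]
ee_rot: [0.987, 0.158, -0.003, -0.001]
contact_force: [-1.1, -1.2, 0.0]
gripper_width: 0.0939
finger_force: 0.0
```

```bash
python3 go.py .5693 -.0733 .007 .317
```

```text
t 2.32 pos [ 0.5671 -0.0727  0.096 ] yaw 0.3177 w 0.0939 F [-1.06 -1.16  0.  ] M [-0.06  0.02 -0.02] q [-0.23  0.19  1.48 -0.    1.48  1.03]
shift now-axes [0.0024 0.0015 0.089 ] after turn [0.0019 0.0012 0.089 ] rotvec [-0.0031  0.0055  0.0007]
```

Call:
{"name": "arm_command", "arguments": {
  "deltas": [
    [[0,0,0],[0.002,0.0012,0.025],-1],
    [[0,0,0],[0,0,0.025],-1],
    [[0,0,0],[0,0,0.02],-1],
    [[0,0,0],[0,0,0.01],-1],
    [[0,0,0],[0,0,0.005],-1],
    [[0,0,0],[0,0,0.002],-1],
    [[0,0,0],[0,0,0],-1],
    [[0,0,0],[0,0,0],-1],
    [[0,0,0],[0,0,0],1],
    [[0,0,0],[0,0,0],1]
  ]
}}

```text
time_s: 3.15
eef_pos: [0.5723, -0.0745, 0.0148]
ee_rot: [0.987, 0.158, 0.001, 0.001]
contact_force: [0.0, -0.3, 0.6]
gripper_width: 0.0842
finger_force: 0.0
```

Call:
{"name": "arm_command", "arguments": {
  "deltas": [
    [[0,0,0],[0,0,0],1],
    [[0,0,0],[0,0,0],1],
    [[0,0,0],[0,0,0],1],
    [[0,0,0],[0,0,0],1],
    [[0,0,0],[0,0,0],1],
    [[0,0,0],[0,0,0],1],
    [[0,0,0],[0,0,0],1],
    [[0,0,0],[0,0,0],1],
    [[0,0,0],[0,0,0],1],
    [[0,0,0],[0,0,0],1]
  ]
}}

```text
time_s: 3.98
eef_pos: [0.5711, -0.0736, 0.0134]
ee_rot: [0.987, 0.158, -0.0, -0.001]
contact_force: [-1.9, 3.5, 2.9]
gripper_width: 0.0455
finger_force: 35.0
```

```bash
python3 go.py .5693 -.0733 .15 .317; python3 -c "
from h import *;print(sense()['finger_force'])"
```

```text
t 3.98 pos [ 0.5711 -0.0736  0.0134] yaw 0.317 w 0.0455 F [-1.92  3.49  2.93] M [ 0.85  0.38 -0.02] q [-0.23  0.26  1.57  0.    1.32  1.03]
shift now-axes [-0.0017 -0.001  -0.1366] after turn [-0.0016 -0.0008 -0.1366] rotvec [-0.0013  0.0003 -0.    ]
34.98390555381775
```

Call:
{"name": "arm_command", "arguments": {
  "deltas": [
    [[0,0,0],[0,0,-0.005],1],
    [[0,0,0],[0,0,-0.015],1],
    [[0,0,0],[0,0,-0.025],1],
    [[0,0,0],[0,0,-0.03],1],
    [[0,0,0],[0,0,-0.03],1],
    [[0,0,0],[0,0,-0.02],1],
    [[0,0,0],[0,0,-0.01],1],
    [[0,0,0],[0,0,0],1],
    [[0,0,0],[0,0,0],1],
    [[0,0,0],[0,0,0],1]
  ]
}}

```text
time_s: 4.82
eef_pos: [0.5701, -0.0743, 0.1457]
ee_rot: [0.987, 0.158, -0.002, -0.001]
contact_force: [0.1, 0.1, -4.3]
gripper_width: 0.0457
finger_force: 35.0
```

Call:
{"name": "arm_command", "arguments": {
  "deltas": [
    [[0,0,0],[0,0,0],1],
    [[0,0,0],[0,0,0],1],
    [[0,0,0],[0,0,0],1],
    [[0,0,0],[0,0,0],1],
    [[0,0,0],[0,0,0],1],
    [[0,0,0],[0,0,0],1],
    [[0,0,0],[0,0,0],1],
    [[0,0,0],[0,0,0],1],
    [[0,0,0],[0,0,0],1],
    [[0,0,0],[0,0,0],1]
  ]
}}

```text
time_s: 5.65
eef_pos: [0.5714, -0.0743, 0.1486]
ee_rot: [0.987, 0.158, 0.0, 0.0]
contact_force: [-0.3, -0.2, -4.2]
gripper_width: 0.0457
finger_force: 35.0
```

```bash
python3 - <<'E'
from h import *
f=[];m=[];e=[];p=[]
for i in range(8):
    im=vision.grab_frame("top" if i%2 else "scene"); s=sense(); f.append(s["contact_force"]);m.append(s["moment"]);e.append(s["joint_efforts"]);p.append(s["eef_pos"])
    if i<2: cv2.imwrite("pics/lift1%s.png"%("top" if i%2 else "scene"),im[:,:,::-1])
for a in(f,m,e,p): print(np.mean(a,0).round(4),np.std(a,0).round(4))
E
```

```text
[-0.1719  0.1181 -4.0488] [0.5885 0.5257 0.4756]
[ 0.0015  0.0063 -0.0044] [0.0284 0.0264 0.0269]
[ 4.00000e-04 -3.92585e+01 -3.19893e+01  5.05000e-02 -5.36000e-02
  1.00000e-04] [0.0007 0.0023 0.001  0.0002 0.0003 0.    ]
[ 0.5714 -0.0742  0.1485] [0. 0. 0.]
```

Call:
{"name": "arm_command", "arguments": {
  "deltas": [
    [[0,0,0],[0,0,0.02],1],
    [[0,0,0],[0,0,0.035],1],
    [[0,0,0],[0,0,0.035],1],
    [[0,0,0],[0,0,0.025],1],
    [[0,0,0],[0,0,0.01],1],
    [[0,0,0],[0,0,0.005],1],
    [[0,0,0],[0,0,0.003],1],
    [[0,0,0],[0,0,0.0015],1],
    [[0,0,0],[0,0,0],1],
    [[0,0,0],[0,0,0],1]
  ]
}}

```text
time_s: 6.88
eef_pos: [0.5729, -0.0746, 0.016]
ee_rot: [0.987, 0.158, 0.002, 0.001]
contact_force: [0.2, 0.2, -4.4]
gripper_width: 0.0458
finger_force: 35.0
```

```bash
python3 go.py .5436 -.244 .15 -.335
```

```text
t 6.88 pos [ 0.5729 -0.0746  0.016 ] yaw 0.3168 w 0.0458 F [ 0.23  0.23 -4.38] M [-0.01 -0.   -0.07] q [-0.23  0.26  1.56 -0.    1.32  1.03]
shift now-axes [-0.0802  0.1521 -0.1339] after turn [ 0.028   0.1696 -0.134 ] rotvec [ 0.0009 -0.0038  0.6518]
```

Call:
{"name": "arm_command", "arguments": {
  "deltas": [
    [[0,0,0],[0,0,0.001],1],
    [[0,0,0],[0,0,0.001],1],
    [[0,0,0],[0,0,0.0005],1],
    [[0,0,0],[0,0,0],1],
    [[0,0,0],[0,0,0],1],
    [[0,0,0],[0,0,0],1],
    [[0,0,0],[0,0,0],1],
    [[0,0,0],[0,0,0],1],
    [[0,0,0],[0,0,0],1],
    [[0,0,0],[0,0,0],1]
  ]
}}

```text
time_s: 7.72
eef_pos: [0.5724, -0.0745, 0.0135]
ee_rot: [0.987, 0.158, 0.001, 0.001]
contact_force: [-0.9, -0.2, 5.8]
gripper_width: 0.0461
finger_force: 35.0
```

Call:
{"name": "arm_command", "arguments": {
  "deltas": [
    [[0,0,0],[0,0,0],-1],
    [[0,0,0],[0,0,0],-1],
    [[0,0,0],[0,0,0],-1],
    [[0,0,0],[0,0,0],-1],
    [[0,0,0],[0,0,0],-1],
    [[0,0,0],[0,0,-0.02],-1],
    [[0,0,0],[0,0,-0.03],-1],
    [[0,0,0],[0,0,-0.03],-1],
    [[0,0,0],[0,0,-0.03],-1],
    [[0,0,0],[0,0,-0.025],-1]
  ]
}}

```text
time_s: 8.55
eef_pos: [0.5718, -0.0743, 0.1487]
ee_rot: [0.987, 0.158, 0.001, 0.0]
contact_force: [-0.1, -0.1, 0.5]
gripper_width: 0.094
finger_force: 0.0
```

```bash
python3 go.py .5436 -.244 .15 -.335
```

```text
t 8.55 pos [ 0.5718 -0.0743  0.1487] yaw 0.3168 w 0.094 F [-0.14 -0.08  0.55] M [ 0.   -0.    0.01] q [-0.23  0.16  1.4  -0.    1.58  1.03]
shift now-axes [-0.0797  0.1524 -0.0013] after turn [ 0.0291  0.1695 -0.0013] rotvec [ 5.000e-04 -1.800e-03  6.518e-01]
```

Call:
{"name": "arm_command", "arguments": {
  "deltas": [
    [[0,0,0.1087],[0,0,0],-1],
    [[0,0,0.1087],[0,0,0],-1],
    [[0,0,0.1087],[0,0,0],-1],
    [[0,0,0.1087],[0,0,0],-1],
    [[0,0,0.1087],[0,0,0],-1],
    [[0,0,0.1087],[0,0,0],-1],
    [[0,0,0],[0.0058,0.0339,0],-1],
    [[0,0,0],[0.0058,0.0339,0],-1],
    [[0,0,0],[0.0058,0.0339,0],-1],
    [[0,0,0],[0.0058,0.0339,0],-1]
  ]
}}

```text
time_s: 9.38
eef_pos: [0.5483, -0.211, 0.1463]
ee_rot: [0.986, -0.166, -0.0, 0.0]
contact_force: [0.4, 0.3, -0.6]
gripper_width: 0.094
finger_force: 0.0
```

Call:
{"name": "arm_command", "arguments": {
  "deltas": [
    [[0,0,0],[0.0058,0.0339,0],-1],
    [[0,0,0],[0,0,0.025],-1],
    [[0,0,0],[0,0,0.025],-1],
    [[0,0,0],[0,0,0.025],-1],
    [[0,0,0],[0,0,0.015],-1],
    [[0,0,0],[0,0,0],-1],
    [[0,0,0],[0,0,0],-1],
    [[0,0,0],[0,0,0],-1],
    [[0,0,0],[0,0,0],-1],
    [[0,0,0],[0,0,0],-1]
  ]
}}

```text
time_s: 10.22
eef_pos: [0.5441, -0.2443, 0.0585]
ee_rot: [0.986, -0.167, 0.002, 0.001]
contact_force: [0.5, 0.3, -0.2]
gripper_width: 0.0941
finger_force: 0.0
```

```bash
python3 go.py .5436 -.244 .010 -.335
```

```text
t 10.22 pos [ 0.5441 -0.2443  0.0585] yaw -0.3352 w 0.0941 F [ 0.53  0.35 -0.17] M [0.06 0.01 0.06] q [-0.52  0.26  1.47 -0.    1.41  1.39]
shift now-axes [-0.0008 -0.0002  0.0485] after turn [-0.0006 -0.0002  0.0485] rotvec [ 0.0007 -0.0035 -0.0002]
```

Call:
{"name": "arm_command", "arguments": {
  "deltas": [
    [[0,0,0],[0,0,0.02],-1],
    [[0,0,0],[0,0,0.016],-1],
    [[0,0,0],[0,0,0.008],-1],
    [[0,0,0],[0,0,0.004],-1],
    [[0,0,0],[0,0,0.001],-1],
    [[0,0,0],[0,0,0],-1],
    [[0,0,0],[0,0,0],-1],
    [[0,0,0],[0,0,0],1],
    [[0,0,0],[0,0,0],1],
    [[0,0,0],[0,0,0],1]
  ]
}}

```text
time_s: 11.05
eef_pos: [0.5434, -0.244, 0.0081]
ee_rot: [0.986, -0.167, 0.001, 0.0]
contact_force: [0.7, 1.0, -0.3]
gripper_width: 0.0773
finger_force: 0.0
```

Call:
{"name": "arm_command", "arguments": {
  "deltas": [
    [[0,0,0],[0,0,0],1],
    [[0,0,0],[0,0,0],1],
    [[0,0,0],[0,0,0],1],
    [[0,0,0],[0,0,0],1],
    [[0,0,0],[0,0,0],1],
    [[0,0,0],[0,0,0],1],
    [[0,0,0],[0,0,0],1],
    [[0,0,0],[0,0,0],1],
    [[0,0,0],[0,0,0],1],
    [[0,0,0],[0,0,0],1]
  ]
}}

```text
time_s: 11.88
eef_pos: [0.543, -0.2437, 0.0075]
ee_rot: [0.986, -0.167, -0.0, -0.0]
contact_force: [0.9, 1.3, -0.5]
gripper_width: 0.0457
finger_force: 35.0
```

Call:
{"name": "arm_command", "arguments": {
  "deltas": [
    [[0,0,0],[0,0,-0.005],1],
    [[0,0,0],[0,0,-0.015],1],
    [[0,0,0],[0,0,-0.025],1],
    [[0,0,0],[0,0,-0.03],1],
    [[0,0,0],[0,0,-0.03],1],
    [[0,0,0],[0,0,-0.02],1],
    [[0,0,0],[0,0,-0.01],1],
    [[0,0,0],[0,0,0],1],
    [[0,0,0],[0,0,0],1],
    [[0,0,0],[0,0,0],1]
  ]
}}

```text
time_s: 12.72
eef_pos: [0.5419, -0.2433, 0.1401]
ee_rot: [0.986, -0.167, -0.002, -0.001]
contact_force: [0.7, -0.7, -1.4]
gripper_width: 0.0457
finger_force: 35.0
```

```bash
python3 - <<'E'
from h import *
f=[];m=[];p=[]
for i in range(8):
    im=vision.grab_frame("top" if i%2 else "scene"); s=sense(); f.append(s["contact_force"]);m.append(s["moment"]);p.append(s["eef_pos"])
    if i<2: cv2.imwrite("pics/lift2%s.png"%("top" if i%2 else "scene"),im[:,:,::-1])
for a in(f,m,p): print(np.mean(a,0).round(4),np.std(a,0).round(4))
E
python3 go.py .524 .241 .14 -.417
```

```text
[ 0.019  -0.0458 -1.3341] [0.2935 0.2579 0.5714]
[ 0.0618 -0.002  -0.0035] [0.0104 0.0348 0.0254]
[ 0.5423 -0.2435  0.1408] [0.0004 0.0002 0.0008]
t 13.12 pos [ 0.5428 -0.2438  0.142 ] yaw -0.3354 w 0.0459 F [ 0.06 -0.04 -1.21] M [ 0.05 -0.02 -0.06] q [-0.52  0.21  1.36 -0.    1.57  1.39]
shift now-axes [-0.1773 -0.4516  0.0021] after turn [-0.2136 -0.4356  0.002 ] rotvec [0.     0.0008 0.0816]
```

Block L reads 4.05 N and block R 1.33 N, so R (in the hand) is the lighter one and goes to the form.

Call:
{"name": "arm_command", "arguments": {
  "deltas": [
    [[0,0,0.0816],[0,0,0],1],
    [[0,0,0],[-0.0164,-0.0335,0],1],
    [[0,0,0],[-0.0164,-0.0335,0],1],
    [[0,0,0],[-0.0164,-0.0335,0],1],
    [[0,0,0],[-0.0164,-0.0335,0],1],
    [[0,0,0],[-0.0164,-0.0335,0],1],
    [[0,0,0],[-0.0164,-0.0335,0],1],
    [[0,0,0],[-0.0164,-0.0335,0],1],
    [[0,0,0],[-0.0164,-0.0335,0],1],
    [[0,0,0],[-0.0164,-0.0335,0],1]
  ]
}}

```text
time_s: 13.95
eef_pos: [0.5298, 0.0934, 0.1427]
ee_rot: [0.978, -0.207, 0.0, -0.0]
contact_force: [0.1, -0.2, -1.0]
gripper_width: 0.0457
finger_force: 35.0
```

Call:
{"name": "arm_command", "arguments": {
  "deltas": [
    [[0,0,0],[-0.0164,-0.0335,0],1],
    [[0,0,0],[-0.0164,-0.0335,0],1],
    [[0,0,0],[-0.0164,-0.0335,0],1],
    [[0,0,0],[-0.0164,-0.0335,0],1],
    [[0,0,0],[0,0,0.025],1],
    [[0,0,0],[0,0,0.025],1],
    [[0,0,0],[0,0,0.02],1],
    [[0,0,0],[0,0,0],1],
    [[0,0,0],[0,0,0],1],
    [[0,0,0],[0,0,0],1]
  ]
}}

```text
time_s: 14.78
eef_pos: [0.5254, 0.2408, 0.0739]
ee_rot: [0.978, -0.207, 0.001, -0.001]
contact_force: [0.2, -0.6, -1.1]
gripper_width: 0.0456
finger_force: 35.0
```

```bash
python3 - <<'E'
from h import *
t=[]
for c in("top","scene"):
    im=vision.grab_frame(c); cv2.imwrite(f"pics/ov_{c}.png",im[:,:,::-1])
    u=proj(c,(.524,.241,.05)).astype(int); t.append(cv2.resize(im[u[1]-48:u[1]+48,u[0]-48:u[0]+48,::-1],(400,400),interpolation=cv2.INTER_CUBIC))
cv2.imwrite("pics/ov.png",np.hstack(t))
E
python3 go.py .524 .241 .02 -.417
```

```text
t 14.88 pos [0.5259 0.2409 0.0748] yaw -0.4175 w 0.0458 F [ 0.15  0.33 -0.8 ] M [ 0.1  -0.03  0.03] q [ 0.33  0.21  1.5  -0.    1.43  2.32]
shift now-axes [-0.002   0.0009  0.0548] after turn [-0.0018  0.0007  0.0548] rotvec [-0.0027 -0.0031 -0.0005]
```

View pics/ov.png

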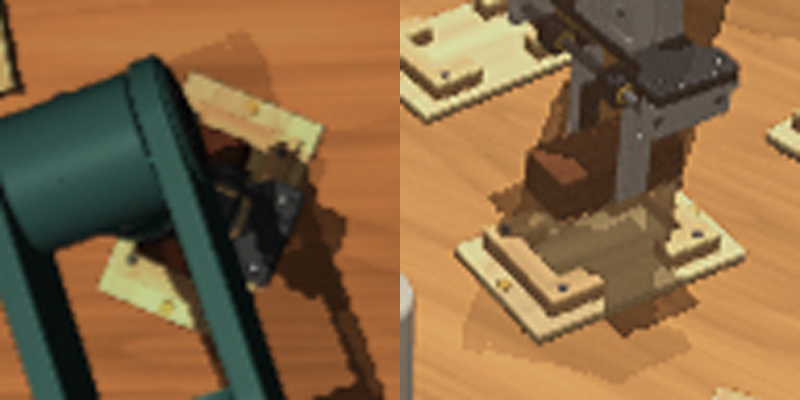

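Scene crop: the block is level in the hand, squarely above the form. Top view is mostly hidden by the arm. Correcting about 2 mm and descending to just above the walls.

Call:
{"name": "arm_command", "arguments": {
  "deltas": [
    [[0,0,0],[-0.002,0.0004,0.01],1],
    [[0,0,0],[0,0,0.015],1],
    [[0,0,0],[0,0,0.01],1],
    [[0,0,0],[0,0,0.004],1],
    [[0,0,0],[0,0,0],1],
    [[0,0,0],[0,0,0],1],
    [[0,0,0],[0,0,0],1],
    [[0,0,0],[0,0,0],1],
    [[0,0,0],[0,0,0],1],
    [[0,0,0],[0,0,0],1]
  ]
}}

```text
time_s: 15.72
eef_pos: [0.5227, 0.2412, 0.0339]
ee_rot: [0.978, -0.207, 0.0, -0.0]
contact_force: [0.8, -0.8, -0.6]
gripper_width: 0.0457
finger_force: 35.0
```

```bash
cat > near.py <<'E'
from h import *
import sys
tag=sys.argv[1]; P=[]
for i in range(3):
    im=vision.grab_frame("scene"); P.append(sense()["eef_pos"])
print(np.mean(P,0).round(4))
u=proj("scene",(.524,.241,.03)).astype(int); h=40
c=cv2.resize(im[u[1]-h:u[1]+h,u[0]-h:u[0]+h,::-1],(600,600),interpolation=cv2.INTER_CUBIC)
# model: pocket rim corners at z=.025 and proud block top at .05, from pose (scene-camera own estimate)
x,y,w=.5246,.2394,-.417
def dr(l,b,z,col):
    q=[proj("scene",(x+sx*l/2*np.cos(w)-sy*b/2*np.sin(w),y+sx*l/2*np.sin(w)+sy*b/2*np.cos(w),z)) for sx,sy in((-1,-1),(1,-1),(1,1),(-1,1))]
    cv2.polylines(c,[(((np.array(q)-u+h+.5)*600/(2*h))).astype(np.int32)],True,col,1)
dr(.108,.05,.025,(255,0,0)); dr(.104,.046,float(sys.argv[2]),(0,255,0))
cv2.imwrite(f"pics/{tag}.png",c)
E
python3 near.py n1 .068; python3 go.py .5236 .2414 .0175 -.418
```

```text
[0.5226 0.2412 0.0337]
t 15.87 pos [0.5226 0.2411 0.0336] yaw -0.417 w 0.0457 F [-0.69 -0.61 -0.93] M [ 0.06  0.   -0.01] q [ 0.33  0.24  1.55 -0.    1.36  2.32]
shift now-axes [ 0.0009 -0.0007  0.0161] after turn [ 0.0009 -0.0007  0.0161] rotvec [-0.0001 -0.0003  0.001 ]
```

View pics/n1.png

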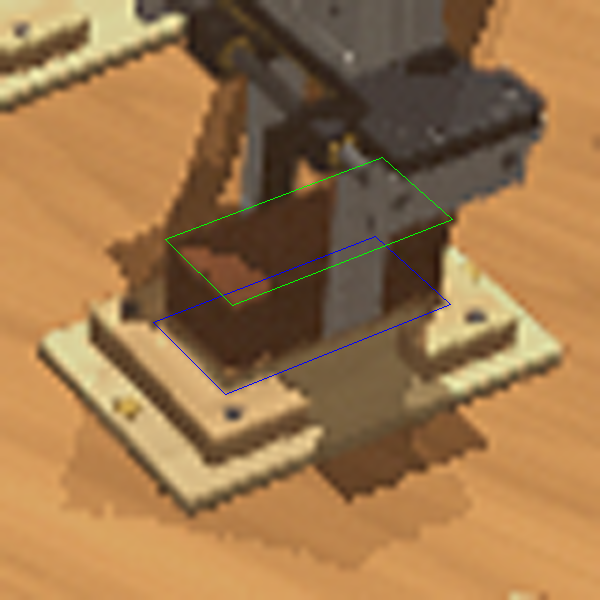

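The projected block (green) and pocket rim (blue) match the picture within about 1 px, with the block's near corner at (232,300). Descending gently.

Call:
{"name": "arm_command", "arguments": {
  "deltas": [
    [[0,0,0],[0.0008,-0.0006,0.001],1],
    [[0,0,0],[0,0,0.001],1],
    [[0,0,0],[0,0,0.0015],1],
    [[0,0,0],[0,0,0.0015],1],
    [[0,0,0],[0,0,0.0015],1],
    [[0,0,0],[0,0,0],1],
    [[0,0,0],[0,0,0],1],
    [[0,0,0],[0,0,0],1],
    [[0,0,0],[0,0,0],1],
    [[0,0,0],[0,0,0],1]
  ]
}}

```text
time_s: 16.7
eef_pos: [0.5236, 0.2414, 0.0271]
ee_rot: [0.978, -0.207, 0.0, -0.0]
contact_force: [0.8, -0.2, -1.4]
gripper_width: 0.0455
finger_force: 35.0
```

```bash
python3 go.py .5236 .2414 .0175 -.418
```

```text
t 16.7 pos [0.5236 0.2414 0.0271] yaw -0.417 w 0.0455 F [ 0.78 -0.22 -1.44] M [ 0.08 -0.01 -0.  ] q [ 0.33  0.25  1.55 -0.    1.34  2.32]
shift now-axes [ 0.     -0.      0.0096] after turn [ 0.     -0.      0.0096] rotvec [-0.0001 -0.0003  0.001 ]
```

Underside is about 5 mm below the wall tops with no contact force, so the block is in the pocket. Continuing to the floor.

Call:
{"name": "arm_command", "arguments": {
  "deltas": [
    [[0,0,0],[0,0,0.002],1],
    [[0,0,0],[0,0,0.002],1],
    [[0,0,0],[0,0,0.002],1],
    [[0,0,0],[0,0,0.002],1],
    [[0,0,0],[0,0,0.001],1],
    [[0,0,0],[0,0,0.0007],1],
    [[0,0,0],[0,0,0],1],
    [[0,0,0],[0,0,0],1],
    [[0,0,0],[0,0,0],1],
    [[0,0,0],[0,0,0],1]
  ]
}}

```text
time_s: 17.53
eef_pos: [0.5233, 0.2413, 0.0175]
ee_rot: [0.978, -0.207, -0.0, 0.0]
contact_force: [-1.5, 0.5, 2.3]
gripper_width: 0.0457
finger_force: 35.0
```

```bash
python3 go.py .5236 .2414 .0175 -.418
```

```text
t 17.53 pos [0.5233 0.2413 0.0175] yaw -0.417 w 0.0457 F [-1.51  0.45  2.35] M [-0.04  0.29  0.05] q [ 0.33  0.25  1.56 -0.    1.33  2.32]
shift now-axes [ 0.0002 -0.0002 -0.    ] after turn [ 0.0002 -0.0002 -0.    ] rotvec [0.0002 0.     0.001 ]
```

Call:
{"name": "arm_command", "arguments": {
  "deltas": [
    [[0,0,0],[0,0,0],-1],
    [[0,0,0],[0,0,0],-1],
    [[0,0,0],[0,0,0],-1],
    [[0,0,0],[0,0,0],-1],
    [[0,0,0],[0,0,0],-1],
    [[0,0,0],[0,0,0],-1],
    [[0,0,0],[0,0,-0.015],-1],
    [[0,0,0],[0,0,-0.035],-1],
    [[0,0,0],[0,0,-0.04],-1],
    [[0,0,0],[0,0,-0.04],-1]
  ]
}}

```text
time_s: 18.37
eef_pos: [0.5226, 0.2411, 0.1477]
ee_rot: [0.978, -0.207, -0.001, 0.001]
contact_force: [1.3, 0.7, 0.7]
gripper_width: 0.0939
finger_force: 0.0
```

```bash
python3 go.py .5705 -.0736 .147 .315
```

```text
t 18.37 pos [0.5226 0.2411 0.1477] yaw -0.417 w 0.0939 F [1.28 0.71 0.66] M [ 0.04  0.02 -0.05] q [ 0.33  0.16  1.4  -0.    1.58  2.32]
shift now-axes [0.1713 0.2683 0.0008] after turn [-0.0519  0.314   0.0007] rotvec [ 0.001   0.0024 -0.732 ]
```

Call:
{"name": "arm_command", "arguments": {
  "deltas": [
    [[0,0,0],[0.019,0.0298,0],-1],
    [[0,0,0],[0.019,0.0298,0],-1],
    [[0,0,0],[0.019,0.0298,0],-1],
    [[0,0,0],[0.019,0.0298,0],-1],
    [[0,0,0],[0.019,0.0298,0],-1],
    [[0,0,0],[0.019,0.0298,0],-1],
    [[0,0,0],[0.019,0.0298,0],-1],
    [[0,0,0],[0.019,0.0298,0],-1],
    [[0,0,0],[0.019,0.0298,0],-1],
    [[0,0,-0.104],[0,0,0],-1]
  ]
}}

```text
time_s: 19.2
eef_pos: [0.5716, -0.0795, 0.147]
ee_rot: [0.987, -0.158, 0.0, 0.002]
contact_force: [-0.2, 0.7, -0.4]
gripper_width: 0.0942
finger_force: 0.0
```

Call:
{"name": "arm_command", "arguments": {
  "deltas": [
    [[0,0,-0.1047],[0,0,0],-1],
    [[0,0,-0.1047],[0,0,0],-1],
    [[0,0,-0.1047],[0,0,0],-1],
    [[0,0,-0.1047],[0,0,0],-1],
    [[0,0,-0.1047],[0,0,0],-1],
    [[0,0,-0.1045],[0,0,0],-1],
    [[0,0,0],[0,0,0.03],-1],
    [[0,0,0],[0,0,0.03],-1],
    [[0,0,0],[0,0,0.02],-1],
    [[0,0,0],[0,0,0],-1]
  ]
}}

```text
time_s: 20.03
eef_pos: [0.5673, -0.0723, 0.0615]
ee_rot: [0.988, 0.157, -0.005, -0.002]
contact_force: [-0.7, 0.1, -1.0]
gripper_width: 0.0941
finger_force: 0.0
```

```bash
python3 near.py n2 .05; python3 go.py .571 -.0742 .009 .317; python3 - <<'E'
from h import *
im=vision.grab_frame("top");u=proj("top",(.545,.08,.03)).astype(int)
n=cv2.imread("pics/n2.png"); h=75
c=cv2.resize(im[u[1]-h:u[1]+h,u[0]-h:u[0]+h,::-1],(500,500),interpolation=cv2.INTER_CUBIC)
cv2.imwrite("pics/chk.png",np.hstack([cv2.resize(n,(300,300)),cv2.resize(c,(300,300))]) if 0 else np.hstack([cv2.resize(n,(400,400)),cv2.resize(c,(400,400))]))
E
```

```text
[ 0.5706 -0.073   0.0666]
t 20.18 pos [ 0.5719 -0.0733  0.0685] yaw 0.315 w 0.0939 F [0.58 1.13 0.2 ] M [ 0.05 -0.02 -0.02] q [-0.23  0.21  1.51 -0.    1.42  1.03]
shift now-axes [-0.0013  0.0005  0.0595] after turn [-0.0012  0.0006  0.0595] rotvec [ 0.001  -0.0015 -0.002 ]
```

View pics/chk.png

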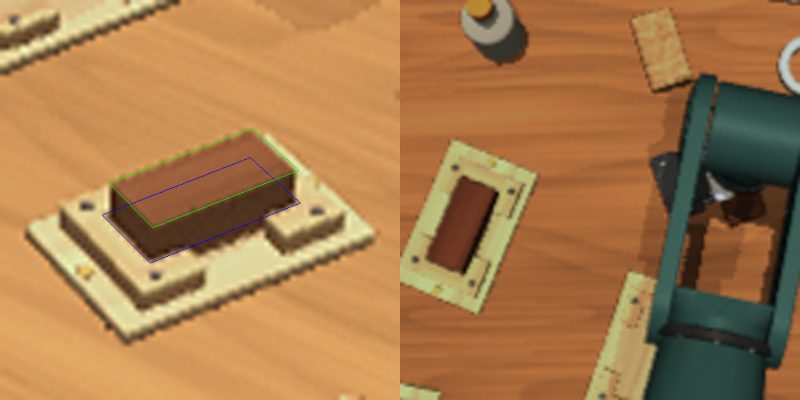

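Left view: the block's top matches the seated outline (green, z = 50 mm), flat in the pocket. The top view shows the same. Now for the heavier block.

Call:
{"name": "arm_command", "arguments": {
  "deltas": [
    [[0,0,0],[-0.001,0.0006,0.02],-1],
    [[0,0,0],[0,0,0.02],-1],
    [[0,0,0],[0,0,0.012],-1],
    [[0,0,0],[0,0,0.006],-1],
    [[0,0,0],[0,0,0.002],-1],
    [[0,0,0],[0,0,0],-1],
    [[0,0,0],[0,0,0],-1],
    [[0,0,0],[0,0,0],-1],
    [[0,0,0],[0,0,0],1],
    [[0,0,0],[0,0,0],1]
  ],
  "grip_force": 45
}}

```text
time_s: 21.07
eef_pos: [0.5709, -0.0741, 0.0081]
ee_rot: [0.988, 0.157, 0.001, 0.0]
contact_force: [-0.1, 0.2, 0.4]
gripper_width: 0.0841
finger_force: 0.0
```

Call:
{"name": "arm_command", "arguments": {
  "deltas": [
    [[0,0,0],[0,0,0],1],
    [[0,0,0],[0,0,0],1],
    [[0,0,0],[0,0,0],1],
    [[0,0,0],[0,0,0],1],
    [[0,0,0],[0,0,0],1],
    [[0,0,0],[0,0,0],1],
    [[0,0,0],[0,0,0],1],
    [[0,0,0],[0,0,0],1],
    [[0,0,0],[0,0,0],1],
    [[0,0,0],[0,0,0],1]
  ]
}}

```text
time_s: 21.9
eef_pos: [0.5705, -0.0743, 0.0072]
ee_rot: [0.988, 0.157, 0.0, 0.0]
contact_force: [0.5, -1.6, -0.2]
gripper_width: 0.0456
finger_force: 45.0
```

Call:
{"name": "arm_command", "arguments": {
  "deltas": [
    [[0,0,0],[0,0,-0.005],1],
    [[0,0,0],[0,0,-0.015],1],
    [[0,0,0],[0,0,-0.025],1],
    [[0,0,0],[0,0,-0.03],1],
    [[0,0,0],[0,0,-0.03],1],
    [[0,0,0],[0,0,-0.03],1],
    [[0,0,0],[0,0,-0.03],1],
    [[0,0,0],[0,0,-0.015],1],
    [[0,0,0],[0,0,-0.009],1],
    [[0,0,0],[0,0,-0.003],1]
  ]
}}

```text
time_s: 22.73
eef_pos: [0.5706, -0.0737, 0.2005]
ee_rot: [0.988, 0.157, 0.001, 0.0]
contact_force: [-0.6, -0.3, -4.2]
gripper_width: 0.0459
finger_force: 45.0
```

Call:
{"name": "arm_command", "arguments": {
  "deltas": [
    [[0,0,0],[0,0,0],1],
    [[0,0,0],[0,0,0],1],
    [[0,0,0],[0,0,0],1],
    [[0,0,0],[0,0,0],1],
    [[0,0,0],[0,0,0],1],
    [[0,0,0],[0,0,0],1],
    [[0,0,0],[0,0,0],1],
    [[0,0,0],[0,0,0],1],
    [[0,0,0],[0,0,0],1],
    [[0,0,0],[0,0,0],1]
  ]
}}

```text
time_s: 23.57
eef_pos: [0.5704, -0.074, 0.1993]
ee_rot: [0.988, 0.157, 0.0, 0.0]
contact_force: [0.4, -0.7, -4.0]
gripper_width: 0.0457
finger_force: 45.0
```

```bash
python3 go.py .5705 -.0743 .197 .315; python3 - <<'E'
from h import *
im=vision.grab_frame("scene"); cv2.imwrite("pics/end.png",im[:,:,::-1]); print(sense()["joint_vel"].round(3))
E
```

```text
t 23.57 pos [ 0.5704 -0.074   0.1993] yaw 0.3149 w 0.0457 F [ 0.41 -0.72 -3.98] M [ 0.01 -0.02  0.06] q [-0.23  0.14  1.32 -0.    1.68  1.03]
shift now-axes [0.     0.0003 0.0023] after turn [0.     0.0003 0.0023] rotvec [ 0.0002 -0.0001 -0.0001]
[-0.001 -0.001  0.001 -0.003  0.    -0.   ]
```

View pics/end.png

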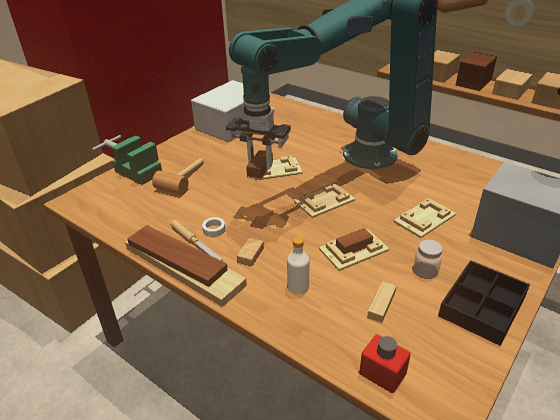

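The heavy block is held level at (258,163), the light one is seated in the form at (355,242), and everything else is where it was.

```bash
python3 -c "
from bench import ticket
print(ticket.finish_job())"
```

```text
the job is handed in; nothing more can be done
None
```

The lighter block (about 1.3 N) is seated flat in the farthest form and released, the heavier one (about 4.1 N) is held level and still about 20 cm above the bench, and the job was handed in at about 24 s.

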